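# Cover the sample tray, press it shut and slide it home

## Robot

A 6-joint arm with a two-finger parallel gripper is mounted at the origin on a cart in front of the work surface, level with it; the furniture and walls round the work are solid. World frame = base frame: x ahead of the robot, y to its left, z up, the work surface at z = 0. Lengths are in mm, angles in rad, forces in N, time in s.
With the tool pointing down it reaches from about 275 to 1000 mm from the base axis. Payload 8.4 kg.
Tool frame: the origin (TCP) lies between the finger pads; the fingertips stand r.finger_overhang ahead of it and the grasp point (between the pads) is the TCP (r.finger_overhang is the distance from the TCP to the fingertips, in mm); z points along the fingers, y is the line along which they close (so a half turn about z gives the same grasp; the last joint's range is limited). The gripper opens to 85 mm and grips with 20 to 120 N. Pads are 22 mm wide; open, the fingers measure 114 mm over their backs; the gripper's body (76 mm by 85 mm) begins 54 mm behind the grasp point. The pads swing forward as they close: fully open they stand 13 mm farther back than shut.
Start: joints at [1.113, 0.353, 1.633, -0, 1.155, -0.002], TCP at [275.112, 561.196, 250.281] pointing down, gripper open.
Joint ranges: [-2.63, 2.63], [-0.92, 2.1], [0.06, 2.66], [-1.3, 4.44], [0, 2.69], [-3.02, 3.02]. Speed limits (rad/s): [2.22, 2.22, 2.79, 3.14, 3.14, 3.14].

## Interface

Orientations are given as [roll, pitch, yaw] about the fixed x, y, z axes, in that order (R = Rz(yaw) Ry(pitch) Rx(roll)).
In Python, from rig import r, cams, sign_off gives the robot as it stands.
- The arm moves only by the shell command python3 -m crank 'ROWS' [FORCE]. ROWS is JSON, a list of rows, each a list of 7 numbers: the shift along the tool's x, y, z in m, then the turn, a rotation vector about the tool's x, y, z in rad, then the closure, from 0 (fully open) to 1 (shut). In form: [[dx, dy, dz, ax, ay, az, gripper], ...]. A call has 1 to 5 rows; each row is the pose to reach, as a shift and turn from the pose commanded when the call began, along the tool's axes at that moment; what a row does not reach only later rows make up. A row lasts 1/10 s, in which the tool goes at most 50 mm and 8.59 degrees, less where a joint would pass 70% of its speed; a pose out of reach is approached as far as the arm can. A call with a gripper value outside its range is refused whole. The fingers move at their own pace and stop on an object; FORCE is the grip in N (left out, the last holds). Time passes only in rows, so rows that repeat a pose let the fingers close. It gives the time, the measured TCP pose, the force, the opening and the grip force at its end, in the units of the state.
- r.sense(): the state, without advancing time (a new reading comes with each control period).
- cams.grab_frame(name): name is "side" or "top" or "wrist"; returns a dict with "image" (420x560x3 uint8, red, green, blue), "fx", "fy", "cx", "cy" (pixels), "position" and "orientation" of the camera in the world. Camera axes: x right, y down, z forward; pixel columns grow to the right and rows downward; lengths in mm; the calibration is good to about 2 mm. A picture is of the moment at which its call begins. There is no depth.
- sign_off(): hands the job in; it is judged then, once.
The state is a dict: "clock": time; "qpos": joint angles; "qvel": joint speeds; "joint_efforts": joint torques, N m; "eef_pos": TCP position; "tcp_rot": TCP orientation; "contact_force": force on the tool from outside, world axes, zero at the start; "wrist_torque": the same for the moment, N m; "opening": opening from 0.0 (shut) to 1.0 (fully open); "grasp_force": force on a finger pad.
Only numpy, scipy, OpenCV 4.12 (cv2) and the standard library are available. Lean on these libraries where they do the work, as an engineer would, in place of code of your own. Each camera call takes 0.05 s, during which the arm holds its last target. There are 200 camera calls.

## Task

Take the longer of the two ridged cover plates, lay it in the recess of the metal sample tray that stands pulled out in front of the instrument, and press it down until it has snapped under both spring clips and lies flat and level. Then slide the covered tray into the instrument's slot, straight on until it is fully home against the stop inside. Leave the shorter cover and the other things on the worktop where they are.

Things in the scene. Friction and masses are not known exactly. Their poses are not given: they have to be found in the camera images.
- cover: The cover to use: the LONGER of two white ridged plates, 82 (x) x 70 (y) x 6 mm, 60 g, flat on the worktop at one of two places right of the tray. A ridge on its middle, 44 mm long (x), 12 wide (y), 18 high (top 24 mm above the underside): pinch it across the 12 mm. Origin: centre of the underside, z up. Fits either way round.
- short_cover: A second cover of the same make, only 58 (x) x 70 (y) mm with the same ridge: too short for the clips, not used, must stay where it lies. Origin: centre of the underside.
- tray: Aluminium sample tray, 112 (x) x 90 (y) mm, 0.3 kg, loose on the worktop between the instrument's rails. Origin: centre of the underside; x points into the instrument. Side rims 20 mm high, 37.5 to 45 mm from the middle in y; flat end walls 24 mm high, outer faces at x = -56 and +56 mm. A sprung steel clip at each end. Recess 87 x 75 mm: the cover has 2.5 mm of play each way.
- tray_seat (a point): Centre of the tray's recess floor, 12 mm above the tray's underside; axes as the tray. A seated cover has its origin here, its plate top 6 mm and its ridge top 24 mm above. A cover just laid on rests on the clips, its underside about 15 mm above this point.
- tray_near_nose (a point): Nose of the clip at the robot's end of the tray. The clip is 28 mm wide (y); it leans outward from the nose up to a lip 33 mm above the tray's underside, and the nose overhangs a seated cover's edge by 4 mm. Pressing the cover's middle straight down with about 5 to 15 N slides both clips outward (at most 6.5 mm); then they spring back over its edges and hold it.
- tray_far_nose (a point): Nose of the same clip at the instrument's end. Pressing down while pinching the ridge may slip in the fingers and leave the cover about 3 mm too high (not snapped in): finish by pressing on the ridge top, at its middle, with closed fingertips.
- tray_push_face (a point): Middle of the outer face of the tray's near end wall, 12 mm up: a flat upright face 90 mm wide, 24 mm high, to push on.
- bay: The instrument: white box 140 x 125 x 102 mm, fixed. Origin: on the worktop under the middle of the roof's front edge; x points into the slot, z up. Two rails 10 mm high, 95 mm apart, run from x = -100 mm into the slot. The tray starts with its origin at x = -71 to -61 mm, lined up with the rails, and is home at x = 66 mm (y = 0); it slides on the bare worktop.
- bay_mouth (a point): Middle of the roof's front edge, 40 mm above the worktop = height of the slot; slot 99 mm wide (a cover not pressed down is too high for it). At home the tray's near wall is 10 mm inside this edge: the last 50 mm are to be pushed (before that an upright tool will do) with closed fingertips leaning 20 to 45 degrees from vertical, pointing forward and down, the hand leaning back toward the robot.
- bay_stop (a point): The stop at the back of the slot, 122 mm in from the roof's front edge, 12 mm up; the tray's far wall rests against it at home.
- petri: Petri dish, 61 mm across, 14 mm high; origin at its underside; a bystander, leave it alone.
- vial: Small closed vial, 27 mm across, 58 mm high; origin at its underside; a bystander, leave it alone.
- tape_roll: Roll of tape lying flat, 69 mm across, 19 mm high; origin at its underside; a bystander, leave it alone.
- lid_jar: Jar with a screw lid, 55 mm across, 76 mm high; origin at its underside; a bystander, leave it alone.
- clip_orange: Small clip, 22 x 49 x 12 mm, lying flat; origin at its underside; a bystander, leave it alone.
Not all that is in view belongs to the job. Leave any pink or purple look-alike of the tray alone.

How it is judged:
By the outcome, as a careful person would: the job done as asked, in the order asked, and still so for the second after the job is handed in, with the robot touching nothing.
It also fails if it takes over 61 s, if anything falls off the work surface, if the arm or the gripper's body presses on something with over 40 N, if the wrist force passes 120 N, or if a joint passes its speed limit or range.

## Working session

There is one attempt and no reset: what is moved stays moved. The work goes in short steps, Python scripts to look and compute and a shell command to move; the robot and the scene stay as the last step left them, time stands still between calls to the robot, and variables do not carry over. Pictures are saved under pics/ and viewed, at most 10 in all, crops included, and the job is handed in when it is done.

```bash
ls; mkdir -p pics; python3 - <<'E'
from rig import r,cams
import cv2
print(r.sense(), r.finger_overhang)
for n in ("side","top"):
    f=cams.grab_frame(n); cv2.imwrite(f"pics/{n}0.png",f["image"][:,:,::-1])
    print(n,{k:v for k,v in f.items() if k!="image"})
E
```

```text
pics
{'clock': 0.0, 'qpos': array([ 1.11257029e+00,  3.53620776e-01,  1.63415632e+00, -3.48748265e-05,
        1.15517002e+00, -2.41253841e-03]), 'qvel': array([-0.00099066,  0.00058493,  0.00046235, -0.00191695, -0.00014248,
        0.00058022]), 'joint_efforts': array([-2.16823268e-03, -6.05253410e+01, -3.42064762e+01, -3.06809416e-04,
        9.66570340e-03,  1.51409654e-05]), 'eef_pos': array([274.93705598, 560.77641926, 249.56925342]), 'tcp_rot': array([-3.14023811e+00,  2.86188156e-05,  2.68579328e+00]), 'contact_force': array([ 0.68307909, -0.33760516,  0.53126905]), 'wrist_torque': array([ 0.0336056 , -0.02565992,  0.02664668]), 'grasp_force': 0.0, 'opening': 0.9995255186033051} 19.0
side {'fx': 390.3553897405417, 'fy': 390.3553897405417, 'cx': 279.85112339201555, 'cy': 210.79231940637453, 'position': array([ 418.82368523, 1016.90201665,  550.74392113]), 'orientation': array([-2.03115043, -0.00650477, -2.99470612])}
top {'fx': 393.6563162270052, 'fy': 393.6563162270052, 'cx': 272.77368224005346, 'cy': 209.76663923307254, 'position': array([ 353.94618656,   66.53062698, 1088.96622645]), 'orientation': array([-2.96065557, -0.02415993, -1.58089545])}
```

View pics/top0.png

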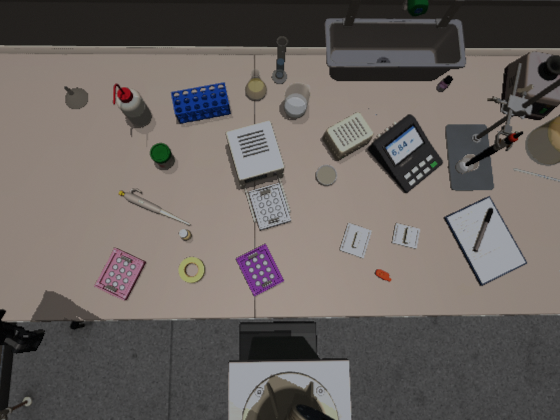

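View pics/side0.png

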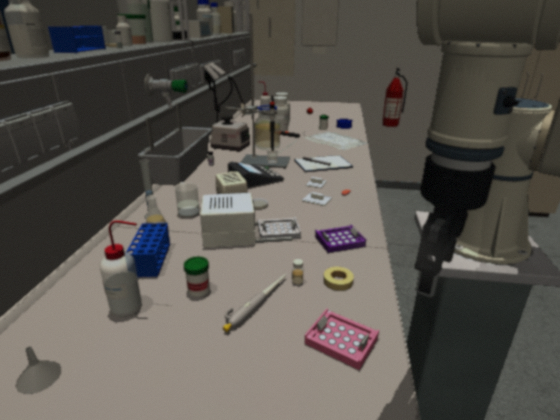

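The top view shows the instrument near (255,152), the tray at (269,206), two white covers at (355,240) and (406,236), and purple and pink decoys. Next I'll measure these.

```bash
cat > h.py <<'E'
import numpy as np, cv2
from scipy.spatial.transform import Rotation as R
from rig import r,cams
def Rm(o): return R.from_euler('xyz',o).as_matrix()
def ray(f,px,z):
    d=Rm(f["orientation"])@np.array([(px[0]-f["cx"])/f["fx"],(px[1]-f["cy"])/f["fy"],1.])
    p=np.array(f["position"]); return p+d*(z-p[2])/d[2]
def proj(f,P):
    c=Rm(f["orientation"]).T@(np.array(P,float)-f["position"])
    return np.array([f["cx"]+f["fx"]*c[0]/c[2],f["cy"]+f["fy"]*c[1]/c[2]])
def blobs(f,mask,z,roi,amin=60):
    m=np.zeros(mask.shape,np.uint8); x0,y0,x1,y1=roi; m[y0:y1,x0:x1]=mask[y0:y1,x0:x1]
    out=[]
    for c in cv2.findContours(m,cv2.RETR_EXTERNAL,cv2.CHAIN_APPROX_NONE)[0]:
        if cv2.contourArea(c)<amin: continue
        w=np.array([ray(f,q[0],z)[:2] for q in c],np.float32)
        out.append((cv2.minAreaRect(w),c[:,0].mean(0)))
    return out
def state():
    s=r.sense(); print(round(s["clock"],2),s["eef_pos"].round(1),s["tcp_rot"].round(3),"F",s["contact_force"].round(1),"op",round(s["opening"],3),"g",round(s["grasp_force"],1)); return s
def rel(P,rpy,s=None):
    "tool-frame shift (m) and rotvec to pose P (mm)"
    s=s or r.sense(); A=Rm(s["tcp_rot"])
    return (A.T@(np.array(P)-s["eef_pos"])/1000).round(4), R.from_matrix(A.T@Rm(rpy)).as_rotvec().round(4)
E
python3 - <<'E'
from h import *
f=cams.grab_frame("top"); im=f["image"]
hsv=cv2.cvtColor(im,cv2.COLOR_RGB2HSV)
m=((hsv[...,1]<40)&(hsv[...,2]>150)).astype(np.uint8)
for z,roi in((6,(330,215,425,262)),(102,(222,115,290,190)),(22,(240,178,300,235))):
    for b in blobs(f,m,z,roi): print(z,b)
c=im[100:280,220:430]; cv2.imwrite("pics/crop0.png",cv2.resize(c[:,:,::-1],None,fx=3.3,fy=3.3,interpolation=cv2.INTER_CUBIC))
E
```

```text
6 (((478.18585205078125, -333.0689392089844), (66.76551055908203, 56.55812072753906), 75.41009521484375), array([404.65, 234.78]))
6 (((471.517822265625, -195.49301147460938), (155.5430908203125, 128.12481689453125), 89.49272918701172), array([358.72047244, 238.61023622]))
102 (((697.0313110351562, 85.56491088867188), (136.6575164794922, 121.81362915039062), 15.835552215576172), array([255.35135135, 149.55135135]))
22 (((542.2772216796875, 109.75115966796875), (120.37584686279297, 38.32577133178711), 0.2782471179962158), array([245.79166667, 214.31666667]))
22 (((560.612060546875, 33.332298278808594), (136.82704162597656, 157.74667358398438), 89.58751678466797), array([275.98117647, 206.6       ]))
```

View pics/crop0.png

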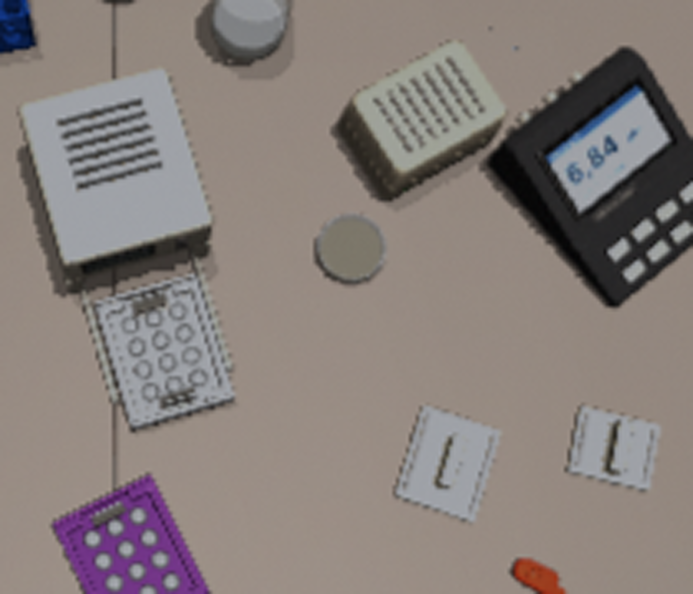

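The long cover is the left one, with crop corners (422,405), (500,432), (473,521) and (395,493). The tray is at crop (165,352) and its axis runs up and left. The roof's front edge goes from (68,265) to (211,228).

```bash
python3 - <<'E'
from h import *
f=cams.grab_frame("top")
w=lambda p,z: ray(f,(220+(p[0]+.5)/3.3-.5,100+(p[1]+.5)/3.3-.5),z)
def quad(n,ps,z):
    q=np.array([w(p,z)[:2] for p in ps]); print(n,q.mean(0).round(1),[round(float(np.linalg.norm(q[i]-q[(i+1)%4])),1) for i in range(4)],[round(float(np.degrees(np.arctan2(*(q[(i+1)%4]-q[i])[::-1]))),1) for i in range(4)],q.round(0).tolist())
quad("cover",[(422,405),(500,432),(473,521),(395,493)],6)
quad("box",[(20,103),(164,68),(211,228),(68,265)],102)
quad("tray",[(92,305),(197,275),(235,400),(137,430)],22)
g=cams.grab_frame("wrist"); print({k:v for k,v in g.items() if k!="image"})
s=state()
print(rel([471,-155,150],[np.pi,0,0],s))
E
```

```text
cover [ 465.9 -189.6] [69.3, 79.2, 68.7, 78.6] [-109.8, 160.2, 69.7, -19.3] [[515.0, -170.0], [491.0, -235.0], [417.0, -209.0], [441.0, -144.0]]
box [694.6  86.5] [119.2, 138.5, 116.2, 139.2] [-75.6, -165.0, 104.8, 16.2] [[747.0, 163.0], [776.0, 48.0], [643.0, 12.0], [613.0, 124.0]]
tray [558.7  47.1] [92.3, 111.3, 85.2, 112.5] [-73.9, -164.2, 106.8, 19.4] [[599.0, 108.0], [625.0, 20.0], [518.0, -11.0], [493.0, 71.0]]
{'fx': 324.7470530807341, 'fy': 324.7470530807341, 'cx': 277.62732074349185, 'cy': 207.45368782377471, 'position': array([203.43345518, 597.41107867, 373.18289539]), 'orientation': array([2.82263372e+00, 1.65047413e-03, 1.11545493e+00])}
0.25 [275.  561.  249.9] [-3.141  0.     2.686] F [0.1 0.6 0.7] op 0.996 g 0.0
(array([-0.4911, -0.5566,  0.1003]), array([-2.0000e-04,  9.0000e-04,  2.6858e+00]))
```

```bash
python3 - <<'E'
import numpy as np
for p in (2.686,2.082,1.478,.874):
    c,s=np.cos(p),np.sin(p); d=np.array([.071,-.1285]); print((d@[c,s]).round(4),(d@[s,-c]).round(4))
E
```

```text
-0.1203 -0.0842
-0.1468 -0.0009
-0.1214 0.0826
-0.053 0.1369
```

```bash
python3 -m crank '[[-0.12,-0.084,0.012,0,0,0.604,0],[-0.12,-0.084,0.012,0,0,0.604,0],[-0.12,-0.084,0.012,0,0,0.604,0],[-0.12,-0.084,0.012,0,0,0.604,0],[-0.12,-0.084,0.012,0,0,0.604,0]]'
python3 -m crank '[[-0.147,-0.001,0.012,0,0,0.604,0],[-0.147,-0.001,0.012,0,0,0.604,0],[-0.147,-0.001,0.012,0,0,0.604,0],[-0.147,-0.001,0.012,0,0,0.604,0],[-0.147,-0.001,0.012,0,0,0.604,0]]'
python3 -m crank '[[-0.121,0.083,0.012,0,0,0.604,0],[-0.121,0.083,0.012,0,0,0.604,0],[-0.121,0.083,0.012,0,0,0.604,0],[-0.121,0.083,0.012,0,0,0.604,0],[-0.121,0.083,0.012,0,0,0.604,0]]'
python3 -m crank '[[-0.053,0.137,0.012,0,0,0.604,0],[-0.053,0.137,0.012,0,0,0.604,0],[-0.053,0.137,0.012,0,0,0.604,0],[-0.053,0.137,0.012,0,0,0.604,0],[-0.053,0.137,0.012,0,0,0.604,0]]'
python3 - <<'E'
from h import *
s=state(); print(s["qpos"].round(2),rel([559,47,200],[np.pi,0,.27],s))
f=cams.grab_frame("wrist"); cv2.imwrite("pics/w1.png",f["image"][:,:,::-1]); np.save("w1.npy",f,allow_pickle=True)
E
```

```text
clock: 0.75
eef_pos: [346.5, 431.9, 238.4]
tcp_rot: [-3.142, -0.0, 2.077]
contact_force: [0.1, 0.3, 0.4]
opening: 1.001
grasp_force: 0.0
clock: 1.25
eef_pos: [417.4, 304.1, 226.3]
tcp_rot: [3.142, -0.0, 1.478]
contact_force: [-0.1, 0.3, -0.0]
opening: 1.0
grasp_force: 0.0
clock: 1.75
eef_pos: [488.7, 176.4, 214.3]
tcp_rot: [-3.141, -0.0, 0.877]
contact_force: [-0.1, 0.1, -0.7]
opening: 1.0
grasp_force: 0.0
clock: 2.25
eef_pos: [559.7, 48.4, 202.1]
tcp_rot: [-3.141, 0.0, 0.276]
contact_force: [0.9, 0.5, 0.4]
opening: 1.003
grasp_force: 0.0
2.25 [559.7  48.4 202.1] [-3.141  0.     0.276] F [0.9 0.5 0.4] op 1.003 g 0.0
[0.08 0.31 1.82 0.   1.02 1.38] (array([-0.0011,  0.0011,  0.0021]), array([-0.0004,  0.0001,  0.0056]))
```

View pics/w1.png

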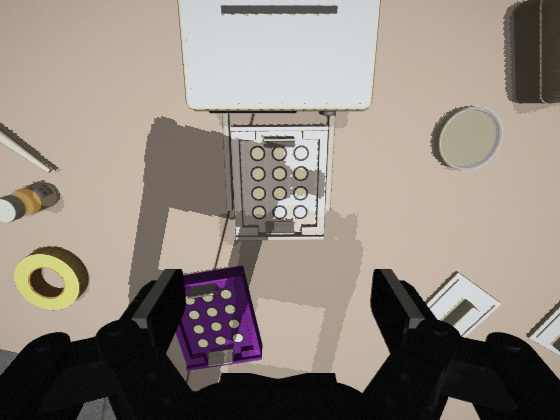

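The wrist view shows the tray centred near (279,182). Its near edge runs from (236,238) to (325,238), the cavity grid corners are (258,153), (301,153), (301,212) and (258,212), and the roof's front edge runs from (187,107) to (372,107).

```bash
python3 - <<'E'
from h import *
f=np.load("w1.npy",allow_pickle=True).item()
im=f["image"]; 
def show(n,ps,z):
    q=np.array([ray(f,p,z)[:2] for p in ps]); print(n,q.mean(0).round(1),[round(float(np.linalg.norm(q[i]-q[i-1])),1) for i in range(len(q))],[round(float(np.degrees(np.arctan2(*(q[i]-q[i-1])[::-1]))),1) for i in range(len(q))])
g=cv2.cvtColor(im,cv2.COLOR_RGB2GRAY); b=cv2.GaussianBlur(g,(3,3),0)
C=[]
for c in cv2.HoughCircles(b[140:225,240:320],cv2.HOUGH_GRADIENT,1,14,param1=120,param2=10,minRadius=5,maxRadius=9)[0]: C.append((c[0]+240,c[1]+140,c[2]))
print(np.round(sorted(C,key=lambda c:(round(c[1]/15),c[0])),1).tolist())
show("grid12",[(258,153),(301,153),(301,212),(258,212)],12)
show("near24",[(236,238),(325,238)],24)
show("near20",[(236,238),(325,238)],20)
show("roof",[(187,107),(372,107)],102)
show("roof rear edge sides z102",[(179,0),(381,0)],102)
cv2.imwrite("pics/w1c.png",cv2.resize(im[90:250,210:345,::-1],None,fx=3.7,fy=3.7,interpolation=cv2.INTER_CUBIC))
E
```

```text
[[257.5, 153.5, 6.0], [278.5, 152.5, 6.0], [300.5, 152.5, 5.5], [257.5, 173.5, 5.5], [279.5, 173.5, 6.0], [300.5, 172.5, 8.399999618530273], [258.5, 193.5, 7.300000190734863], [279.5, 192.5, 7.300000190734863], [300.5, 192.5, 7.300000190734863], [258.5, 211.5, 5.5], [279.5, 211.5, 7.300000190734863], [299.5, 211.5, 8.0]]
grid12 [562.9  47.9] [60.1, 41.4, 60.1, 43.9] [14.7, -74.2, -162.9, 105.8]
near24 [511.6  32.3] [89.8, 89.8] [105.8, -74.2]
near20 [509.9  31.8] [91.0, 91.0] [105.8, -74.2]
roof [634.   68.7] [121.6, 121.6] [105.8, -74.2]
roof rear edge sides z102 [692.9  85.2] [120.9, 120.9] [105.8, -74.2]
```

View pics/w1c.png

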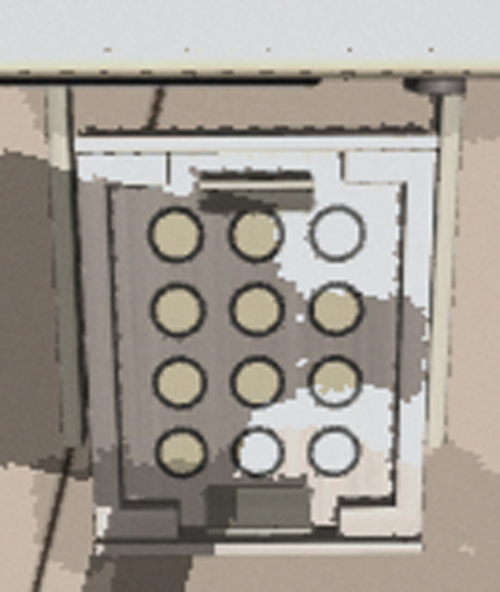

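```bash
python3 - <<'E'
from h import *
print(rel([466,-190,170],[np.pi,0,-.335]))
E
```

```text
(array([-0.1557,  0.2038,  0.0321]), array([-5.000e-04,  3.000e-04,  6.152e-01]))
```

```bash
python3 -m crank '[[-0.031,0.041,0.006,0,0,0.123,0],[-0.062,0.082,0.013,0,0,0.246,0],[-0.093,0.122,0.019,0,0,0.369,0],[-0.125,0.163,0.026,0,0,0.492,0],[-0.156,0.204,0.032,0,0,0.615,0]]'
python3 -m crank '[[0,0,0,0,0,0,0],[0,0,0,0,0,0,0]]'
python3 - <<'E'
from h import *
s=state()
f=cams.grab_frame("wrist"); im=f["image"]; cv2.imwrite("pics/w2.png",im[:,:,::-1]); np.save("w2.npy",f,allow_pickle=True)
hsv=cv2.cvtColor(im,cv2.COLOR_RGB2HSV)
m=((hsv[...,1]<40)&(hsv[...,2]>120)).astype(np.uint8)
for b in blobs(f,m,6,(100,80,460,330),200): print(b)
print(proj(f,[466,-190,0]))
E
```

```text
clock: 2.8
eef_pos: [466.2, -182.1, 171.5]
tcp_rot: [-3.141, -0.001, -0.337]
contact_force: [1.1, 0.1, 0.2]
opening: 1.0
grasp_force: 0.0
clock: 3.0
eef_pos: [466.6, -181.9, 171.5]
tcp_rot: [-3.141, -0.0, -0.338]
contact_force: [-0.0, 0.1, 0.1]
opening: 1.001
grasp_force: 0.0
3.0 [ 466.6 -181.9  171.5] [-3.141 -0.    -0.338] F [-0.   0.1  0.1] op 1.001 g 0.0
(((324.632568359375, -207.74325561523438), (69.79691314697266, 51.36018753051758), 70.63599395751953), array([344.06818182, 309.79166667]))
(((352.3651123046875, -145.84132385253906), (12.092583656311035, 63.365211486816406), 66.76739501953125), array([282.08333333, 302.33928571]))
(((389.2797546386719, -89.64202117919922), (71.6749038696289, 69.56123352050781), 66.85032653808594), array([216.24858757, 289.55084746]))
(((435.7115173339844, -7.791996002197266), (48.36344909667969, 100.85155487060547), 43.51815414428711), array([122.51239669, 268.3415978 ]))
(((428.8135986328125, -198.91525268554688), (33.490901947021484, 12.211677551269531), 70.64456176757812), array([309.09090909, 224.43434343]))
(((405.1846008300781, -243.30311584472656), (186.65562438964844, 244.5855255126953), 80.55740356445312), array([385.619491  , 186.14959652]))
[286.93886407 188.7234262 ]
```

View pics/w2.png

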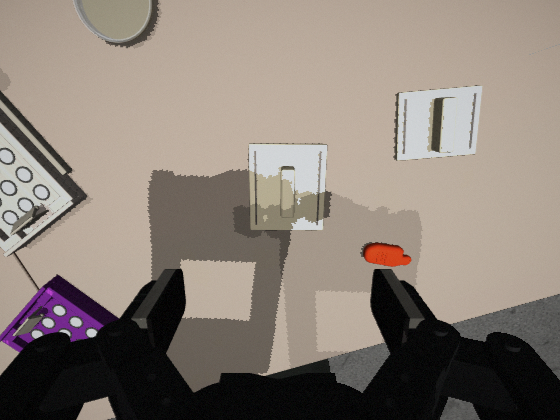

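The cover's corners are (249,144), (327,145), (323,230) and (250,231). Its ridge top spans (281..295, 167..217).

```bash
python3 - <<'E'
from h import *
f=np.load("w2.npy",allow_pickle=True).item()
def show(n,ps,z):
    q=np.array([ray(f,p,z)[:2] for p in ps]); print(n,q.mean(0).round(1),[round(float(np.linalg.norm(q[i]-q[i-1])),1) for i in range(4)],[round(float(np.degrees(np.arctan2(*(q[i]-q[i-1])[::-1]))),1) for i in range(4)])
show("plate",[(249,144),(327,145),(323,230),(250,231)],6)
show("ridge",[(282,167),(295,167),(294,217),(281,217)],24)
im=f["image"]; g=cv2.cvtColor(im,cv2.COLOR_RGB2GRAY)
print(g[200,240:335].tolist()); print(g[155,240:335].tolist())
s=state()
for z in (60,17): print(rel([467,-190,z],[np.pi,0,-.335],s))
E
```

```text
plate [ 466.9 -190.4] [82.6, 68.7, 80.6, 70.0] [-20.3, -110.1, 160.7, 71.5]
ridge [ 468.7 -191.2] [44.8, 11.0, 44.8, 11.5] [-20.2, -109.4, 160.5, 70.6]
[97, 100, 102, 100, 100, 102, 101, 104, 101, 87, 157, 169, 170, 172, 174, 87, 86, 164, 170, 172, 170, 171, 173, 171, 173, 172, 172, 170, 173, 173, 171, 173, 171, 171, 173, 169, 173, 170, 169, 175, 119, 137, 157, 170, 171, 172, 173, 173, 170, 170, 168, 170, 165, 146, 97, 127, 129, 135, 206, 143, 133, 130, 132, 131, 129, 130, 129, 130, 132, 129, 131, 130, 129, 130, 130, 130, 128, 95, 53, 124, 130, 130, 129, 125, 83, 74, 77, 72, 75, 78, 146, 153, 154, 152, 152]
[179, 179, 177, 181, 179, 178, 180, 179, 102, 200, 211, 212, 212, 209, 160, 138, 204, 212, 211, 212, 214, 212, 210, 210, 210, 213, 211, 212, 210, 211, 211, 211, 212, 212, 211, 213, 211, 211, 212, 211, 211, 209, 212, 211, 210, 209, 212, 212, 211, 211, 213, 211, 212, 213, 210, 212, 213, 212, 211, 211, 211, 212, 210, 211, 214, 212, 212, 212, 212, 211, 210, 211, 213, 211, 212, 211, 211, 209, 179, 155, 137, 188, 210, 212, 211, 210, 210, 183, 180, 178, 177, 178, 181, 177, 178]
3.05 [ 467.1 -181.3  171.6] [-3.141 -0.    -0.338] F [-0.2  0.2 -0.2] op 0.999 g 0.0
(array([0.0028, 0.0083, 0.1116]), array([-0.0005, -0.0004, -0.003 ]))
(array([0.0027, 0.0083, 0.1546]), array([-0.0005, -0.0004, -0.003 ]))
```

```bash
python3 -m crank '[[0.003,0.009,0.03,0,0,0.004,0],[0.003,0.009,0.07,0,0,0.004,0],[0.003,0.009,0.11,0,0,0.004,0],[0.003,0.009,0.132,0,0,0.004,0],[0.003,0.009,0.145,0,0,0.004,0]]' 40
python3 -m crank '[[0,0,0,0,0,0,0.5],[0,0,0,0,0,0,0.8],[0,0,0,0,0,0,1],[0,0,0,0,0,0,1],[0,0,0,0,0,0,1]]' 60
python3 -m crank '[[0,0,0,0,0,0,1],[0,0,0,0,0,0,1],[0,0,0,0,0,0,1],[0,0,0,0,0,0,1],[0,0,0,0,0,0,1]]' 60
```

```text
clock: 3.55
eef_pos: [466.4, -189.6, 24.6]
tcp_rot: [-3.141, 0.002, -0.342]
contact_force: [-0.8, 0.3, 0.1]
opening: 0.999
grasp_force: 0.0
clock: 4.05
eef_pos: [466.9, -192.3, 27.2]
tcp_rot: [3.142, -0.002, -0.349]
contact_force: [0.2, 0.3, -0.3]
opening: 0.143
grasp_force: 0.0
clock: 4.55
eef_pos: [467.0, -192.4, 27.4]
tcp_rot: [-3.142, -0.002, -0.35]
contact_force: [-0.4, 1.9, 8.7]
opening: 0.123
grasp_force: 59.4
```

```bash
python3 -m crank '[[0,0,-0.02,0,0,0,1],[0,0,-0.05,0,0,0,1],[0,0,-0.085,0,0,0,1],[0,0,-0.085,0,0,0,1],[0,0,-0.085,0,0,0,1]]' 60
python3 - <<'E'
from h import *
s=state()
print(rel([564,47.8,112],[np.pi,0,.276],s))
E
```

```text
clock: 5.05
eef_pos: [466.8, -192.4, 112.2]
tcp_rot: [3.142, -0.002, -0.349]
contact_force: [-0.1, 0.9, -0.8]
opening: 0.122
grasp_force: 58.8
5.05 [ 466.8 -192.4  112.2] [ 3.142e+00 -2.000e-03 -3.490e-01] F [-0.1  0.9 -0.8] op 0.122 g 58.8
(array([ 9.10e-03, -2.59e-01,  2.00e-04]), array([ 0.0008, -0.0022, -0.6254]))
```

```bash
python3 -m crank '[[0.001,-0.03,0,0,0,-0.07,1],[0.002,-0.07,0,0,0,-0.17,1],[0.004,-0.11,0,0,0,-0.27,1],[0.005,-0.15,0,0,0,-0.37,1],[0.006,-0.18,0,0,0,-0.44,1]]' 60
python3 -m crank '[[0,0,0,0,0,0,1]]' 60
python3 - <<'E'
from h import *
s=state()
print(rel([564,47.8,112],[np.pi,0,.276],s))
E
```

```text
clock: 5.55
eef_pos: [533.2, -23.0, 109.9]
tcp_rot: [-3.141, 0.002, 0.095]
contact_force: [0.6, -0.2, -0.7]
opening: 0.12
grasp_force: 58.8
clock: 5.65
eef_pos: [534.1, -22.2, 110.0]
tcp_rot: [-3.141, 0.001, 0.096]
contact_force: [0.1, 0.2, -1.2]
opening: 0.125
grasp_force: 58.8
5.65 [534.1 -22.2 110. ] [-3.141e+00  1.000e-03  9.600e-02] F [ 0.1  0.2 -1.2] op 0.125 g 58.8
(array([ 0.0365, -0.0668, -0.002 ]), array([-0.0008,  0.0009, -0.1803]))
```

```bash
python3 -m crank '[[0.012,-0.022,0,0,0,-0.06,1],[0.024,-0.045,0,0,0,-0.12,1],[0.036,-0.067,0,0,0,-0.18,1],[0.036,-0.067,0,0,0,-0.18,1],[0.036,-0.067,0,0,0,-0.18,1]]' 60
python3 - <<'E'
from h import *
s=state()
f=cams.grab_frame("wrist"); im=f["image"]; np.save("w3.npy",f,allow_pickle=True)
cv2.imwrite("pics/w3.png",cv2.resize(im[60:360,130:430,::-1],None,fx=2,fy=2,interpolation=cv2.INTER_CUBIC))
E
```

```text
clock: 6.15
eef_pos: [562.4, 44.5, 110.2]
tcp_rot: [-3.141, 0.002, 0.27]
contact_force: [-0.1, 0.0, -1.2]
opening: 0.121
grasp_force: 58.9
6.15 [562.4  44.5 110.2] [-3.141e+00  2.000e-03  2.700e-01] F [-0.1  0.  -1.2] op 0.121 g 58.9
```

View pics/w3.png

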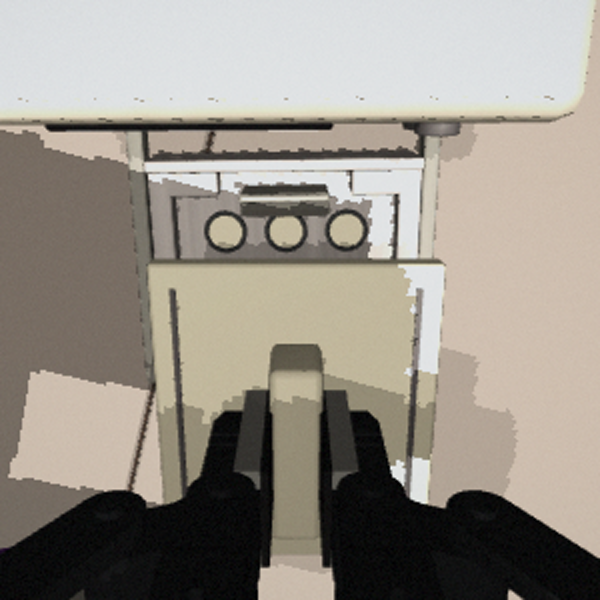

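The carried cover's far edge runs from crop (148,263) to (445,261). The first row of tray cavities is at (226,230), (286,230) and (347,230).

```bash
python3 - <<'E'
from h import *
f=np.load("w3.npy",allow_pickle=True).item()
P=lambda x,y,z: ray(f,(130+x/2-.25,60+y/2-.25),z)
def seg(n,a,b,z):
    A,B=P(*a,z),P(*b,z); print(n,((A+B)/2).round(1),np.linalg.norm(A-B).round(1),np.degrees(np.arctan2(*(A-B)[1::-1])).round(2)-90); return (A+B)/2
e=seg("cover far top",(148,264),(445,262),89); 
u=np.array([np.cos(.276),np.sin(.276)])
for a in (.270,.276): print("cover ctr",(e[:2]-41*np.array([np.cos(a),np.sin(a)])).round(1))
seg("ridge far end top",(272,348),(322,347),107)
d=seg("dots",(226,230),(347,230),12); print("tray ctr",(d[:2]-30*u).round(1))
w=seg("far wall outer",(145,163),(424,160),24); print("tray ctr",(w[:2]-56*u).round(1))
w=seg("roof",(0,120),(570,120),102)
E
```

```text
cover far top [602.1  56.   89. ] 68.4 15.89
cover ctr [562.6  45. ]
cover ctr [562.7  44.8]
ridge far end top [589.2  52.3 107. ] 10.5 16.72
dots [592.1  56.6  12. ] 42.0 15.489999999999995
tray ctr [563.2  48.4]
far wall outer [616.   63.7  24. ] 88.7 16.099999999999994
tray ctr [562.1  48.4]
roof [633.   66.9 102. ] 111.5 15.5
```

```bash
python3 -m crank '[[0.0015,-0.003,0,0,0,-0.003,1],[0.0015,-0.003,0.012,0,0,-0.003,1],[0.0015,-0.003,0.03,0,0,-0.003,1],[0.0015,-0.003,0.044,0,0,-0.003,1],[0.0015,-0.003,0.048,0,0,-0.003,1]]' 60
python3 -m crank '[[0,0,0,0,0,0,1],[0,0,0,0,0,0,1]]' 60
python3 - <<'E'
from h import *
s=state()
f=cams.grab_frame("wrist"); im=f["image"]; np.save("w4.npy",f,allow_pickle=True)
cv2.imwrite("pics/w4.png",cv2.resize(im[60:360,130:430,::-1],None,fx=2,fy=2,interpolation=cv2.INTER_CUBIC))
E
```

```text
clock: 6.7
eef_pos: [562.6, 47.8, 61.2]
tcp_rot: [-3.141, 0.003, 0.273]
contact_force: [0.3, 0.8, -0.6]
opening: 0.121
grasp_force: 58.9
clock: 6.9
eef_pos: [564.2, 48.2, 63.5]
tcp_rot: [3.142, -0.0, 0.274]
contact_force: [0.7, 0.4, 0.1]
opening: 0.121
grasp_force: 58.9
6.9 [564.2  48.2  63.5] [ 3.142 -0.     0.274] F [0.7 0.4 0.1] op 0.121 g 58.9
```

View pics/w4.png

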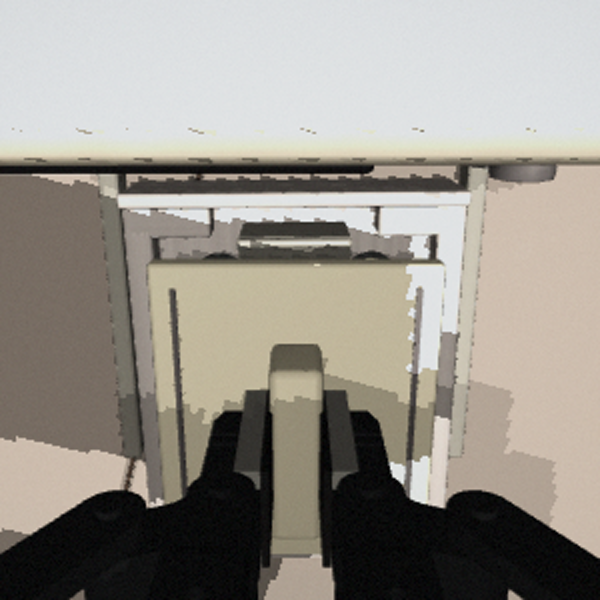

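The cover now sits centred in the tray, with cover edges at 148 and 445 and tray edges at 120 and 470. Its far edge is at row 263 and the far wall at row 192. I'll check it along x.

```bash
python3 - <<'E'
from h import *
f=np.load("w4.npy",allow_pickle=True).item()
P=lambda x,y,z: ray(f,(130+x/2-.25,60+y/2-.25),z)[:2]
u=np.array([np.cos(.275),np.sin(.275)]); v=np.array([-u[1],u[0]])
c=(P(148,264,42.5)+P(445,262,42.5))/2-41*u
t=(P(119,193,24)+P(469,191,24))/2-56*u
d=t-c; print(c,t,"along",d@u,"lat",d@v, np.linalg.norm(P(148,264,42.5)-P(445,262,42.5)),np.linalg.norm(P(119,193,24)-P(469,191,24)))
E
```

```text
[564.5945087   48.73377903] [562.85919516  48.84843017] along -1.6389763090245488 lat 0.5815622247847974 68.38483073773533 87.80282281319273
```

```bash
python3 -m crank '[[-0.001,0,0.003,0,0,0,1],[-0.001,0,0.006,0,0,0,1],[-0.001,0,0.009,0,0,0,1],[-0.001,0,0.011,0,0,0,1],[-0.001,0,0.011,0,0,0,1]]' 60
python3 -m crank '[[0,0,0.001,0,0,0,1],[0,0,0.002,0,0,0,1],[0,0,0.003,0,0,0,1],[0,0,0.004,0,0,0,1],[0,0,0.004,0,0,0,1]]' 80
python3 -m crank '[[0,0,0.001,0,0,0,1],[0,0,0.002,0,0,0,1],[0,0,0.003,0,0,0,1],[0,0,0.004,0,0,0,1],[0,0,0.004,0,0,0,1]]' 80
```

```text
clock: 7.45
eef_pos: [563.3, 48.1, 52.4]
tcp_rot: [3.141, -0.001, 0.274]
contact_force: [-1.6, -0.3, 3.1]
opening: 0.121
grasp_force: 59.5
clock: 7.95
eef_pos: [564.0, 48.1, 49.3]
tcp_rot: [3.141, -0.002, 0.274]
contact_force: [-1.8, -0.3, 11.3]
opening: 0.116
grasp_force: 84.3
clock: 8.45
eef_pos: [563.2, 48.0, 44.3]
tcp_rot: [3.141, -0.0, 0.274]
contact_force: [-0.9, -1.0, 2.9]
opening: 0.118
grasp_force: 83.2
```

```bash
python3 -m crank '[[0,0,0.001,0,0,0,1],[0,0,0.002,0,0,0,1],[0,0,0.003,0,0,0,1],[0,0,0.004,0,0,0,1],[0,0,0.004,0,0,0,1]]' 80
python3 -m crank '[[0,0,0.001,0,0,0,1],[0,0,0.002,0,0,0,1],[0,0,0.003,0,0,0,1],[0,0,0.003,0,0,0,1]]' 80
```

```text
clock: 8.95
eef_pos: [562.6, 48.0, 39.8]
tcp_rot: [-3.141, 0.001, 0.274]
contact_force: [0.5, 0.0, -1.0]
opening: 0.12
grasp_force: 82.6
clock: 9.35
eef_pos: [562.7, 48.0, 39.4]
tcp_rot: [-3.141, 0.001, 0.274]
contact_force: [-11.1, -0.8, 29.2]
opening: 0.115
grasp_force: 86.8
```

```bash
python3 -m crank '[[0,0,-0.002,0,0,0,0.9],[0,0,-0.002,0,0,0,0.7],[0,0,-0.002,0,0,0,0.6],[0,0,-0.002,0,0,0,0.6],[0,0,-0.002,0,0,0,0.6]]' 40
python3 -m crank '[[0,0,-0.01,0,0,0,0.6],[0,0,-0.025,0,0,0,0.6],[0,0,-0.035,0,0,0,0.6],[0,0,-0.035,0,0,0,1],[0,0,-0.035,0,0,0,1]]' 40
python3 -m crank '[[0,0,0,0,0,0,1],[0,0,0,0,0,0,1],[0,0,0,0,0,0,1]]' 40
python3 - <<'E'
from h import *
s=state()
print(rel([563.2,48,58],[np.pi,0,.275],s))
E
```

```text
clock: 9.85
eef_pos: [563.0, 48.0, 39.1]
tcp_rot: [-3.142, 0.0, 0.274]
contact_force: [-0.3, 0.2, -0.6]
opening: 0.4
grasp_force: 0.0
clock: 10.35
eef_pos: [563.4, 48.0, 75.1]
tcp_rot: [3.141, -0.001, 0.274]
contact_force: [-0.5, -0.5, 0.1]
opening: 0.071
grasp_force: 0.0
clock: 10.65
eef_pos: [562.7, 48.0, 73.9]
tcp_rot: [-3.141, 0.001, 0.274]
contact_force: [0.1, 0.1, -0.6]
opening: 0.002
grasp_force: 0.0
10.65 [562.7  48.   73.9] [-3.141e+00  1.000e-03  2.740e-01] F [ 0.1  0.1 -0.6] op 0.002 g 0.0
(array([0.0005, 0.0001, 0.0159]), array([-0.0002,  0.0008, -0.0012]))
```

```bash
python3 -m crank '[[0,0,0.006,0,0,0,1],[0,0,0.012,0,0,0,1],[0,0,0.016,0,0,0,1],[0,0,0.018,0,0,0,1],[0,0,0.018,0,0,0,1]]'
python3 -m crank '[[0,0,0.0005,0,0,0,1],[0,0,0.001,0,0,0,1],[0,0,0.0015,0,0,0,1],[0,0,0.0015,0,0,0,1]]'
```

```text
clock: 11.15
eef_pos: [562.8, 48.0, 55.8]
tcp_rot: [-3.141, 0.001, 0.274]
contact_force: [-0.6, 0.4, -0.2]
opening: -0.002
grasp_force: 0.0
clock: 11.55
eef_pos: [563.2, 48.0, 55.1]
tcp_rot: [3.141, -0.0, 0.274]
contact_force: [-0.8, -0.7, 2.6]
opening: -0.001
grasp_force: 1.3
```

```bash
python3 -m crank '[[0,0,0.001,0,0,0,1],[0,0,0.002,0,0,0,1],[0,0,0.002,0,0,0,1]]'
python3 -m crank '[[0,0,-0.01,0,0,0,1],[0,0,-0.04,0,0,0,1],[0,0,-0.08,0,0,0,1],[0,0,-0.1,0,0,0,1],[0,0,-0.1,0,0,0,1]]'
python3 - <<'E'
from h import *
s=state()
f=cams.grab_frame("wrist"); im=f["image"]; np.save("w5.npy",f,allow_pickle=True)
cv2.imwrite("pics/w5.png",cv2.resize(im[50:300,150:410,::-1],None,fx=2.3,fy=2.3,interpolation=cv2.INTER_CUBIC))
E
```

```text
clock: 11.85
eef_pos: [563.3, 48.0, 54.9]
tcp_rot: [3.141, -0.0, 0.274]
contact_force: [-8.1, -0.9, 26.4]
opening: 0.001
grasp_force: 13.6
clock: 12.35
eef_pos: [565.1, 48.2, 156.1]
tcp_rot: [3.14, -0.006, 0.274]
contact_force: [0.4, -0.3, -0.0]
opening: -0.003
grasp_force: 0.0
12.35 [565.1  48.2 156.1] [ 3.14  -0.006  0.274] F [ 0.4 -0.3 -0. ] op -0.003 g 0.0
```

View pics/w5.png

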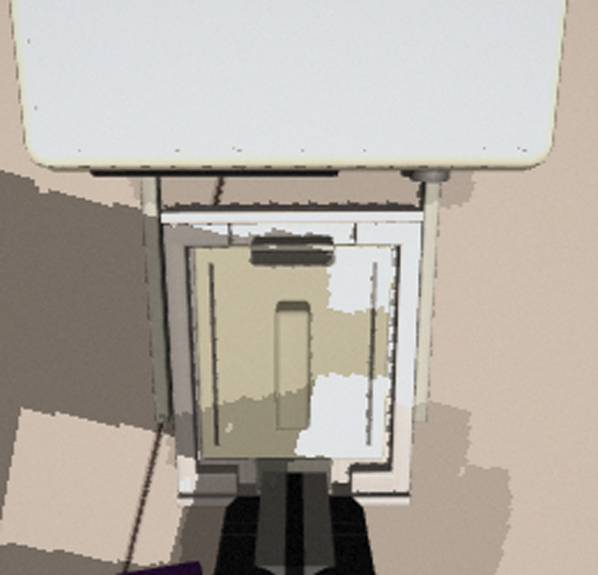

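The cover is flush inside the rims with the far clip over its edge. The ridge top measured z = 36, so it is seated. Next I'll compute the push and the clearance to the purple decoy.

```bash
python3 - <<'E'
from h import *
u=np.array([np.cos(.275),np.sin(.275)]); v=np.array([-u[1],u[0]])
f=np.load("w5.npy",allow_pickle=True).item()
P=lambda x,y,z: ray(f,(150+x/2.3-.3,50+y/2.3-.3),z)[:2]
n=(P(178,500,24)+P(410,498,24))/2; fw=(P(161,212,24)+P(424,212,24))/2
print("near",n,"far",fw,np.linalg.norm(n-fw), "ctr",(n+fw)/2)
rf=(P(30,166,102)+P(552,166,102))/2; print("roof front",rf,(rf-(n+fw)/2)@u,(rf-(n+fw)/2)@v)
f1=np.load("w1.npy",allow_pickle=True).item()
for p in ((184,277),(244,267),(262,355),(187,368)):
    q=ray(f1,p,24)[:2]-n; print("purple rel near wall",(q@u).round(),(q@v).round())
s=state()
a=n-u*38
print(rel([*a,156],[np.pi,0,.275],s), rel([*a,26],[np.pi,0,.275],s))
E
```

```text
near [510.11337216  33.16473181] far [614.28715908  62.96764978] 108.3530885573987 ctr [562.20026562  48.06619079]
roof front [632.84531031  68.49573051] 73.53815002985742 0.4784582991462215
purple rel near wall -43.0 100.0
purple rel near wall -32.0 37.0
purple rel near wall -145.0 19.0
purple rel near wall -164.0 107.0
12.4 [564.   48.1 154.2] [ 3.141e+00 -3.000e-03  2.740e-01] F [-0.4 -0.  -0.5] op 0.002 g 0.0
(array([-0.0939, -0.0002, -0.0021]), array([ 0.0006, -0.0031, -0.0012])) (array([-0.0943, -0.0002,  0.1279]), array([ 0.0006, -0.0031, -0.0012]))
```

```bash
python3 -m crank '[[-0.03,0,0,0,0,0,1],[-0.06,0,0,0,0,0,1],[-0.085,0,0,0,0,0,1],[-0.085,0,0,0,0,0,1],[-0.085,0,0.02,0,0,0,1]]'
python3 -m crank '[[0,0,0.02,0,0,0,1],[0,0,0.05,0,0,0,1],[0,0,0.08,0,0,0,1],[0,0,0.1,0,0,0,1],[0,0,0.108,0,0,0,1]]'
python3 -m crank '[[0,0,0,0,0,0,1],[0.008,0,0,0,0,0,1],[0.014,0,0,0,0,0,1],[0.018,0,0,0,0,0,1],[0.022,0,0,0,0,0,1]]'
```

```text
clock: 12.9
eef_pos: [482.3, 25.0, 133.5]
tcp_rot: [3.141, -0.003, 0.273]
contact_force: [0.3, 0.6, 0.3]
opening: -0.0
grasp_force: 0.0
clock: 13.4
eef_pos: [480.0, 25.1, 22.2]
tcp_rot: [-3.141, 0.004, 0.274]
contact_force: [0.0, 0.1, 0.0]
opening: 0.0
grasp_force: 0.0
clock: 13.9
eef_pos: [502.4, 31.0, 25.4]
tcp_rot: [-3.142, 0.0, 0.274]
contact_force: [-4.3, -1.0, 2.5]
opening: 0.004
grasp_force: 2.0
```

```bash
python3 -m crank '[[0.005,0,0,0,0,0,1],[0.012,0,0,0,0,0,1],[0.019,0,0,0,0,0,1],[0.026,0,0,0,0,0,1],[0.033,0,0,0,0,0,1]]'
python3 -m crank '[[0.007,0,0,0,0,0,1],[0.014,0,0,0,0,0,1],[0.021,0,0,0,0,0,1],[0.027,0,0,0,0,0,1],[0.032,0,0,0,0,0,1]]'
python3 -m crank '[[-0.005,0,0,0,0,0,1],[-0.02,0,0,0,0,0,1],[-0.03,0,0,0,0,0,1],[-0.03,0,0,0,0,0,1]]'
python3 - <<'E'
from h import *
s=state()
f=cams.grab_frame("wrist"); im=f["image"]; np.save("w6.npy",f,allow_pickle=True)
cv2.imwrite("pics/w6.png",im[:,:,::-1])
E
```

```text
clock: 14.4
eef_pos: [534.8, 40.1, 24.9]
tcp_rot: [3.142, -0.0, 0.274]
contact_force: [-4.3, -0.5, 3.1]
opening: 0.002
grasp_force: 2.1
clock: 14.9
eef_pos: [565.7, 48.7, 24.8]
tcp_rot: [3.142, -0.0, 0.274]
contact_force: [-3.9, -0.9, 3.9]
opening: -0.004
grasp_force: 2.1
clock: 15.3
eef_pos: [534.6, 40.1, 24.7]
tcp_rot: [-3.141, 0.001, 0.273]
contact_force: [0.2, -0.0, -0.1]
opening: -0.0
grasp_force: 0.0
15.3 [534.6  40.1  24.7] [-3.141e+00  1.000e-03  2.730e-01] F [ 0.2 -0.  -0.1] op -0.0 g 0.0
```

View pics/w6.png

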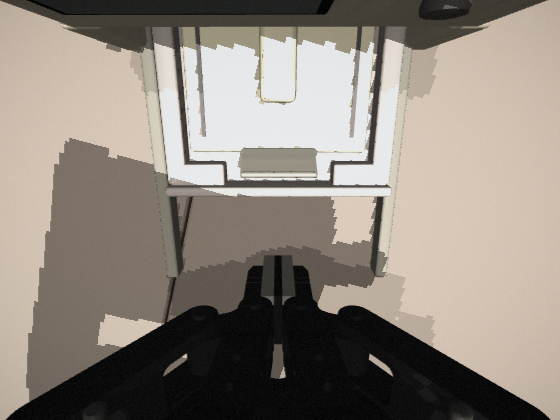

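The tray is straight, with its wall at row 190, and the near clip overlaps the cover's edge at (279,160). Next I'll lean the tool.

```bash
python3 -m crank '[[0.004,0,-0.01,0,0.14,0,1],[0.008,0,-0.015,0,0.28,0,1],[0.012,0,-0.015,0,0.42,0,1],[0.012,0,-0.015,0,0.56,0,1],[0.012,0,-0.015,0,0.7,0,1]]'
python3 -m crank '[[0,0,0,0,0,0,1],[0,0,0,0,0,0,1]]'
python3 - <<'E'
from h import *
s=state(); u=np.array([np.cos(.275),np.sin(.275)]); p=s["eef_pos"]
for d in (0,10,20,80): print(d,rel([*(p[:2]+u*d),25],[np.pi,-.7,.275],s))
print(s["qpos"].round(2))
E
```

```text
clock: 15.85
eef_pos: [545.4, 64.8, 40.7]
tcp_rot: [-3.07, -0.386, 0.28]
contact_force: [0.7, 0.4, 1.2]
opening: 0.001
grasp_force: 0.0
clock: 16.05
eef_pos: [544.9, 64.4, 40.2]
tcp_rot: [-3.071, -0.382, 0.279]
contact_force: [0.0, 1.4, -0.5]
opening: 0.0
grasp_force: 0.0
16.05 [544.9  64.4  40.2] [-3.071 -0.382  0.279] F [ 0.   1.4 -0.5] op 0.0 g 0.0
0 (array([-0.0057,  0.001 ,  0.0141]), array([-0.0723,  0.3177, -0.008 ]))
10 (array([0.0036, 0.0013, 0.0178]), array([-0.0723,  0.3177, -0.008 ]))
20 (array([0.0129, 0.0016, 0.0215]), array([-0.0723,  0.3177, -0.008 ]))
80 (array([0.0686, 0.0034, 0.0438]), array([-0.0723,  0.3177, -0.008 ]))
[0.02 0.46 2.19 0.87 0.22 0.46]
```

The wrist is close to its singularity (q5 = 0.22), so I'll use a lean of about 0.5 rad here and increase it as the reach grows.

```bash
python3 - <<'E'
from h import *
s=state(); print(rel([547,43.4,48],[np.pi,-.48,.275],s))
E
```

```text
16.05 [544.9  64.4  40.2] [-3.071 -0.382  0.279] F [ 0.   1.4 -0.5] op 0.0 g 0.0
(array([-0.0006,  0.0201, -0.0101]), array([-0.0725,  0.0978, -0.0001]))
```

```bash
python3 -m crank '[[0,0.01,-0.01,-0.035,0.05,0,1],[-0.001,0.02,-0.01,-0.07,0.098,0,1],[-0.001,0.02,-0.01,-0.07,0.098,0,1],[-0.001,0.02,-0.01,-0.07,0.098,0,1],[-0.001,0.02,-0.01,-0.07,0.098,0,1]]'
python3 - <<'E'
from h import *
s=state(); print(s["qpos"].round(3),rel([547,43.4,48],[np.pi,-.48,.275],s))
E
```

```text
clock: 16.55
eef_pos: [546.2, 43.6, 47.6]
tcp_rot: [-3.138, -0.481, 0.274]
contact_force: [0.0, 1.2, 0.8]
opening: -0.001
grasp_force: 0.0
16.55 [546.2  43.6  47.6] [-3.138 -0.481  0.274] F [0.  1.2 0.8] op -0.001 g 0.0
[ 1.000e-03  4.450e-01  2.256e+00  1.754e+00  1.300e-01 -4.280e-01] (array([ 0.0008,  0.0004, -0.    ]), array([-0.0031, -0.0005, -0.0007]))
```

```bash
python3 -m crank '[[0,0,0,0,0.04,0,1],[0,0,0,0,0.08,0,1],[0,0,0,0,0.12,0,1],[0,0,0,0,0.15,0,1],[0,0,0,0,0.17,0,1]]'
python3 -m crank '[[0,0,0,0,0,0,1],[0,0,0,0,0,0,1]]'
python3 - <<'E'
from h import *
s=state(); print(s["qpos"].round(3)); p=s["eef_pos"]
u=np.array([np.cos(.275),np.sin(.275)]); n=np.array([510.1,33.2])
for d in (38,42,50,116): print(d,rel([*(n+d*u),26.5],[np.pi,-.65,.275],s))
E
```

```text
clock: 17.05
eef_pos: [545.9, 44.8, 47.6]
tcp_rot: [-3.134, -0.652, 0.274]
contact_force: [-0.2, -0.1, -0.7]
opening: 0.001
grasp_force: 0.0
clock: 17.25
eef_pos: [546.5, 44.6, 47.7]
tcp_rot: [-3.135, -0.65, 0.275]
contact_force: [-1.1, -0.5, -0.4]
opening: -0.002
grasp_force: 0.0
17.25 [546.5  44.6  47.7] [-3.135 -0.65   0.275] F [-1.1 -0.5 -0.4] op -0.002 g 0.0
[-0.034  0.492  2.35   2.598  0.375 -1.307]
38 (array([-0.013 ,  0.0012,  0.0168]), array([-0.0061, -0.0004, -0.0002]))
42 (array([-0.0098,  0.0012,  0.0192]), array([-0.0061, -0.0004, -0.0002]))
50 (array([-0.0034,  0.0012,  0.0241]), array([-0.0061, -0.0004, -0.0002]))
116 (array([0.0491, 0.0015, 0.064 ]), array([-0.0061, -0.0004, -0.0002]))
```

```bash
python3 -m crank '[[-0.004,0.001,0.005,-0.006,0,0,1],[-0.009,0.001,0.012,-0.006,0,0,1],[-0.013,0.001,0.017,-0.006,0,0,1],[-0.013,0.001,0.017,-0.006,0,0,1]]'
python3 -m crank '[[0.0025,0,0.002,0,0,0,1],[0.005,0,0.004,0,0,0,1],[0.0075,0,0.0057,0,0,0,1],[0.01,0,0.0076,0,0,0,1],[0.0127,0,0.0097,0,0,0,1]]'
python3 - <<'E'
from h import *
s=state(); print(s["qpos"].round(3)); u=np.array([np.cos(.275),np.sin(.275)]); n=np.array([510.1,33.2]);d=s["eef_pos"][:2]-n; print(d@u,d@[-u[1],u[0]])
E
```

```text
clock: 17.65
eef_pos: [546.0, 43.1, 25.2]
tcp_rot: [3.141, -0.649, 0.274]
contact_force: [-0.4, -0.3, 0.5]
opening: 0.001
grasp_force: 0.0
clock: 18.15
eef_pos: [561.6, 47.2, 26.2]
tcp_rot: [3.139, -0.65, 0.275]
contact_force: [-3.9, -0.5, 3.4]
opening: 0.001
grasp_force: 2.1
18.15 [561.6  47.2  26.2] [ 3.139 -0.65   0.275] F [-3.9 -0.5  3.4] op 0.001 g 2.1
[-0.018  0.557  2.321  2.686  0.403 -1.383]
53.31650302328861 -0.5382550816098409
```

```bash
python3 -m crank '[[0.004,0,0.003,0,0,0,1],[0.008,0,0.0061,0,0,0,1],[0.012,0,0.0091,0,0,0,1],[0.016,0,0.0122,0,0,0,1],[0.02,0,0.0152,0,0,0,1]]'
python3 -m crank '[[0.004,0,0.003,0,0,0,1],[0.008,0,0.0061,0,0,0,1],[0.012,0,0.0091,0,0,0,1],[0.016,0,0.0122,0,0,0,1],[0.02,0,0.0152,0,0,0,1]]'
python3 - <<'E'
from h import *
s=state(); print(s["qpos"].round(3)); u=np.array([np.cos(.275),np.sin(.275)]); n=np.array([510.1,33.2]);d=s["eef_pos"][:2]-n; print(d@u,d@[-u[1],u[0]])
E
```

```text
clock: 18.65
eef_pos: [586.3, 54.0, 26.1]
tcp_rot: [3.139, -0.65, 0.275]
contact_force: [-2.1, 0.2, -0.2]
opening: 0.0
grasp_force: 1.2
clock: 19.15
eef_pos: [610.5, 60.8, 26.2]
tcp_rot: [3.139, -0.651, 0.275]
contact_force: [-1.4, -0.6, -1.0]
opening: 0.002
grasp_force: 0.9
19.15 [610.5  60.8  26.2] [ 3.139 -0.651  0.275] F [-1.4 -0.6 -1. ] op 0.002 g 0.9
[ 0.016  0.58   2.22   2.651  0.33  -1.311]
104.10514315814709 -0.6660032685026728
```

```bash
python3 -m crank '[[0.0016,0,0.0012,0,0,0,1],[0.0032,0,0.0024,0,0,0,1],[0.0048,0,0.0036,0,0,0,1],[0.0064,0,0.0049,0,0,0,1],[0.0064,0,0.0049,0,0,0,1]]'
python3 -m crank '[[0.0012,0,0.0009,0,0,0,1],[0.0024,0,0.0018,0,0,0,1],[0.0024,0,0.0018,0,0,0,1]]'
```

```text
clock: 19.65
eef_pos: [618.2, 63.0, 26.4]
tcp_rot: [3.139, -0.651, 0.275]
contact_force: [-0.9, -0.8, -0.0]
opening: -0.001
grasp_force: 0.3
clock: 19.95
eef_pos: [621.0, 63.7, 26.3]
tcp_rot: [3.139, -0.651, 0.275]
contact_force: [-1.7, -0.5, 0.9]
opening: 0.004
grasp_force: 0.7
```

```bash
python3 -m crank '[[0.0008,0,0.0006,0,0,0,1],[0.0016,0,0.0012,0,0,0,1],[0.0016,0,0.0012,0,0,0,1]]'
python3 -m crank '[[0.0008,0,0.0006,0,0,0,1],[0.0016,0,0.0012,0,0,0,1],[0.0016,0,0.0012,0,0,0,1]]'
```

```text
clock: 20.25
eef_pos: [622.3, 64.1, 26.1]
tcp_rot: [3.139, -0.65, 0.275]
contact_force: [-5.1, -1.8, 3.5]
opening: -0.002
grasp_force: 2.7
clock: 20.55
eef_pos: [622.4, 64.3, 25.4]
tcp_rot: [3.14, -0.647, 0.274]
contact_force: [-12.5, -4.7, 9.0]
opening: -0.004
grasp_force: 6.8
```

```bash
python3 -m crank '[[0.0008,0,0.0006,0,0,0,1],[0.0008,0,0.0006,0,0,0,1],[0.0008,0,0.0006,0,0,0,1]]'
python3 -m crank '[[-0.004,0,-0.003,0,0,0,1],[-0.016,0,-0.012,0,0,0,1],[-0.032,0,-0.024,0,0,0,1],[-0.042,0,-0.032,0,0,0,1],[-0.042,0,-0.032,0,0,0,1]]'
python3 -m crank '[[0,0,-0.03,0,0,0,1],[0,0,-0.06,0,0,0,1],[0,0,-0.09,0,0,0,1],[0,0,-0.1,0,0,0,1],[0,0,-0.1,0,0,0,1]]'
python3 - <<'E'
from h import *
s=state(); f=cams.grab_frame("wrist"); np.save("w7.npy",f,allow_pickle=True)
u=np.array([np.cos(.275),np.sin(.275)]); n=np.array([510.1,33.2])
g=cv2.cvtColor(f["image"],cv2.COLOR_RGB2GRAY)
for d in range(95,150,2):
    row=[]
    for l in (-35,0,25):
        P=n+d*u+l*np.array([-u[1],u[0]]); x,y=proj(f,[*P,24]).round().astype(int); row.append(int(g[y,x]) if 0<=y<420 and 0<=x<560 else None)
    print(d,(x,y),row)
t=cams.grab_frame("top"); h=cv2.cvtColor(t["image"],cv2.COLOR_RGB2HSV)
m=((h[...,1]<40)&(h[...,2]>170)).astype(np.uint8)
for b in blobs(t,m,6,(380,215,430,262)): print("short",b)
E
```

```text
clock: 20.85
eef_pos: [622.5, 64.3, 25.1]
tcp_rot: [3.139, -0.645, 0.274]
contact_force: [-16.1, -5.3, 10.4]
opening: 0.004
grasp_force: 8.6
clock: 21.35
eef_pos: [573.3, 50.5, 26.0]
tcp_rot: [3.14, -0.649, 0.274]
contact_force: [1.2, -1.1, 0.7]
opening: 0.004
grasp_force: 0.0
clock: 21.85
eef_pos: [517.5, 34.4, 107.8]
tcp_rot: [3.138, -0.654, 0.276]
contact_force: [0.0, -0.4, 0.4]
opening: 0.0
grasp_force: 0.0
21.85 [517.5  34.4 107.8] [ 3.138 -0.654  0.276] F [ 0.  -0.4  0.4] op 0.0 g 0.0
95 (np.int64(244), np.int64(186)) [191, 190, 183]
97 (np.int64(244), np.int64(183)) [165, 165, 95]
99 (np.int64(244), np.int64(181)) [167, 166, 66]
101 (np.int64(245), np.int64(179)) [164, 162, 116]
103 (np.int64(245), np.int64(176)) [163, 165, 82]
105 (np.int64(245), np.int64(174)) [164, 162, 69]
107 (np.int64(245), np.int64(172)) [165, 165, 109]
109 (np.int64(245), np.int64(169)) [163, 165, 144]
111 (np.int64(245), np.int64(167)) [165, 163, 165]
113 (np.int64(245), np.int64(165)) [164, 163, 167]
115 (np.int64(245), np.int64(162)) [85, 80, 79]
117 (np.int64(245), np.int64(160)) [81, 82, 82]
119 (
[... 360 characters left out ...]
142)) [62, 62, 61]
135 (np.int64(246), np.int64(140)) [94, 94, 95]
137 (np.int64(246), np.int64(138)) [102, 101, 99]
139 (np.int64(246), np.int64(136)) [68, 59, 68]
141 (np.int64(246), np.int64(134)) [75, 75, 77]
143 (np.int64(246), np.int64(132)) [73, 74, 78]
145 (np.int64(246), np.int64(129)) [73, 73, 77]
147 (np.int64(246), np.int64(127)) [74, 74, 77]
149 (np.int64(246), np.int64(125)) [73, 73, 81]
short (((472.4179992675781, -348.53387451171875), (29.319576263427734, 52.79369354248047), 78.15812683105469), array([411.40789474, 237.26315789]))
short (((480.7703552246094, -316.28875732421875), (25.45960235595703, 51.738739013671875), 75.40933990478516), array([399.96226415, 234.9245283 ]))
```

The tray's near-wall top edge lies at 135–138 mm along the axis at all three lateral positions. That matches home (137 mm), and the tray is square in the slot. The robot is clear, so I'll hand in.

```bash
python3 -c "
from rig import sign_off
print(sign_off())"
```

```text
the job is handed in; nothing more can be done
None
```

The longer cover is pressed down under both clips and the covered tray is pushed home against the stop; I handed the job in at about 22 s on the robot's clock, with the arm clear, and the result of the judging was not shown.

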